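# Click the flap lever to its fifth notch

## Robot

A 6-joint arm with a two-finger parallel gripper is mounted at the origin on the work surface. World frame = base frame: x ahead of the robot, y to its left, z up, the work surface at z = 0. Lengths are in m, angles in rad, forces in N, time in s.
With the tool pointing down it reaches from about 0.35 to 0.975 m from the base axis. Payload 4.9 kg.
Tool frame: the origin (TCP) lies midway between the tips of the shut fingers; the grasp point (between the pads) lies 19 mm behind it (manip.pinch_z is the x of the grasp point in the tool frame, in m); x points along the fingers, y is the direction in which the jaws open and shut, and the axes are right-handed (so a half turn about x gives the same grasp; the last joint's range is limited). The gripper opens to 85 mm and grips with 20 to 120 N. Pads are 22 mm wide; open, the fingers measure 114 mm over their backs; the gripper's body (76 mm by 85 mm) begins 54 mm behind the grasp point. The pads swing forward as they close: fully open they stand 13 mm farther back than shut.
Start: joints at [1.011, 0.053, 1.613, -0, 1.476, -0.119], TCP at [0.267, 0.565, 0.231] pointing down, gripper open.
Joint ranges: [-3.01, 3.01], [-1.01, 2.22], [0.06, 2.58], [-1.02, 4.17], [0.09, 2.62], [-3.14, 3.14]. Speed limits (rad/s): [2.57, 2.57, 3.14, 3.14, 3.14, 3.14].

## Interface

Orientations are given as a unit quaternion [w, x, y, z].
In Python, from plant import sensors, cams, workorder, manip gives the robot as it stands.
- The arm moves only by the tool drive_tool, never from a script. Its argument "series" is a list of rows, each an object of numbers: "x", "y", "z": the shift along the tool's x, y, z in units of 25 mm (1.0 is 25 mm); "ax", "ay", "az": the turn, a rotation vector about the tool's x, y, z in units of 5 degrees (1.0 is 5 degrees). A call has 1 to 5 rows; each row is the pose to reach, as a shift and turn from the pose commanded when the call began, along the tool's axes at that moment; what a row does not reach only later rows make up. A row lasts 1/12 s, in which the tool goes at most 41.7 mm and 7.16 degrees, less where a joint would pass 70% of its speed; a pose out of reach is approached as far as the arm can. A call with a gripper value outside its range is refused whole. "hand" is the opening, from 0 (shut) to 1 (fully open), set as the call begins (left out, the last holds). The fingers move at their own pace and stop on an object; the grip force is fixed at half the most. Time passes only in rows, so rows that repeat a pose let the fingers close. It gives the time, the measured TCP pose, the force and the opening at its end, in the units of the state.
- sensors.state(): the state, without advancing time (a new reading comes with each control period).
- cams.grab_frame(name): name is "side" or "top" or "wrist"; returns a dict with "img" (384x512x3 uint8, blue, green, red), "camera_matrix" (3x3 intrinsics, pixels), "cam_to_world" (4x4, takes a point from camera to world coordinates). Camera axes: x right, y down, z forward; pixel columns grow to the right and rows downward; lengths in m; the calibration is good to about 2 mm. A picture is of the moment at which its call begins. There is no depth.
- workorder.job_done(): hands the job in, once; it reports no verdict.
The state is a dict: "time": time; "joint_pos": joint angles; "joint_vel": joint speeds; "joint_efforts": joint torques, N m; "tool_pos": TCP position; "tool_rot": TCP orientation; "contact_force": force on the tool from outside, world axes, zero at the start; "ft_torque": the same for the moment, N m; "gripper_width": opening from 0.0 (shut) to 1.0 (fully open).
Only numpy, scipy, OpenCV 4.12 (cv2) and the standard library are available. Lean on these libraries where they do the work, as an engineer would, in place of code of your own. Each camera call takes 0.05 s, during which the arm holds its last target.

## Task

Two hand-lever units for a light aircraft stand on the bench. Push the flap lever, the one with the cross-bar handle on the toothed quadrant, away from the robot one notch at a time until it sits in the fifth notch counted from the robot's end, letting it rest for about a second in the third and again in the fourth notch on the way. Leave the other lever, with the round ball knob, where it is, and let go of the lever at the end.

Things in the scene. Friction and masses are not known exactly. Their poses are not given: they have to be found in the camera images.
- flap_unit: Fixed stand of the flap lever: base plate 230 x 76 mm, grey housing 160 x 52 mm, 56 mm high, and on it a quadrant (top 120 mm above the bench) crowned by eight round steel bars 10 mm thick, whose seven gaps are the notches. Origin: centre of its underside, on the bench; z up, x the long way, away from the robot: the push direction. The lever's pivot axis runs along y, 35 mm above the origin.
- flap_lever (a joint): Lever angle, rad, growing away from the robot (+x). Notch 1 is 0, leaning 0.6 towards the robot; notches 0.2 apart: third 0.4, fourth 0.6 (upright), fifth 0.8, seventh 1.2, then a stop. Starts in the first or second. A sprung pin drops into the gaps: about 4 N at the handle moves it; half way (0.1) to the next notch it tips over, snaps into it by itself and stays.
- flap_handle (a point): Centre of the flap lever's handle: a black round cross bar 18 mm thick, 60 mm long, along the stand's y, on a steel stem 12 mm thick (in the swing direction) and 10 mm wide. 140 mm from the pivot axis, so a notch moves it 28 mm; 175 mm above the bench when upright, 151 mm in the first notch.
- ball_knob (a point): Centre of the black ball knob, 34 mm across, of the other lever, to be left alone. Its stand has the same base and housing but a smooth quadrant without bars. That lever has no notches and stands at any angle, held by friction; knob 140 mm from its pivot, 150 to 175 mm above the bench.

How it is judged:
By the outcome, as a careful person would: the job done as asked, in the order asked, and still so for the second after the job is handed in, with the robot touching nothing.
It also fails if it takes over 38 s, if anything falls off the work surface, if the arm or the gripper's body presses on something with over 40 N, if the wrist force passes 120 N, or if a joint passes its speed limit or range.

## Working session

There is one attempt and no reset: what is moved stays moved. The work goes in short steps, Python scripts to look and compute and a tool call to move; the robot and the scene stay as the last step left them, time stands still between calls to the robot, and variables do not carry over. Pictures are saved under pics/ and viewed, and the job is handed in when it is done.

Besides the shell and the picture viewer there is one more tool, called after "Emit:" as name(argument=value, ...) on one line, values as JSON. drive_tool: Moves the arm, as the interface text tells. Its arguments: {"type":"object","properties":{"series":{"type":"array","items":{"type":"object","properties":{"x":{"type":"number"},"y":{"type":"number"},"z":{"type":"number"},"ax":{"type":"number"},"ay":{"type":"number"},"az":{"type":"number"}}}},"hand":{"type":"number"}},"required":["series"]}

```bash
mkdir -p pics; python3 - <<'E'
from plant import sensors, cams, manip
import cv2, numpy as np
s=sensors.state(); print(s['time'],s['tool_pos'],s['tool_rot'],s['gripper_width'],manip.pinch_z)
for n in ['side','top']:
    f=cams.grab_frame(n); cv2.imwrite(f'pics/{n}0.png',f['img']); np.savez(f'{n}0.npz',**f); print(n,f['camera_matrix'].tolist(),np.round(f['cam_to_world'],4).tolist())
E
```

```text
0.0 [0.26632578 0.56473583 0.23007419] [ 0.68974903  0.1539178   0.690249   -0.15528008] 1.0000035079376972 -0.0187
side [[349.3171421419175, 0.0, 255.9524330393819], [0.0, 349.3171421419175, 189.13321267926543], [0.0, 0.0, 1.0]] [[-0.7384, -0.4229, 0.5253, 0.194], [-0.6744, 0.4618, -0.5761, 0.3747], [0.001, -0.7797, -0.6262, 0.5051], [0.0, 0.0, 0.0, 1.0]]
top [[438.25702244468584, 0.0, 255.3926071531438], [0.0, 438.25702244468584, 193.35446994427997], [0.0, 0.0, 1.0]] [[-0.0251, -0.9942, 0.1043, 0.4755], [-0.9997, 0.0251, -0.0008, -0.0068], [-0.0018, -0.1043, -0.9945, 0.759], [0.0, 0.0, 0.0, 1.0]]
```

View pics/side0.png

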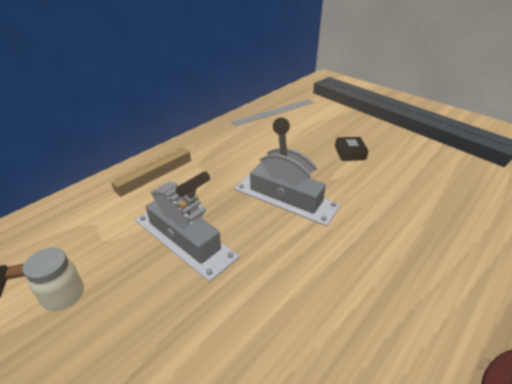

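View pics/top0.png

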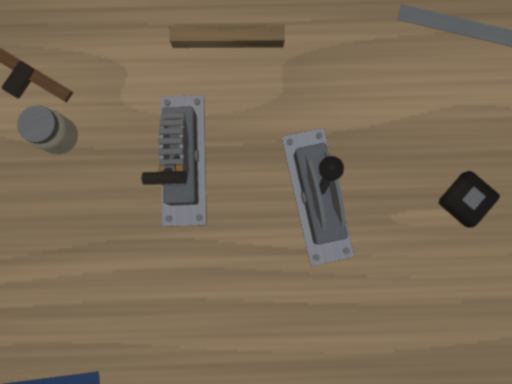

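```bash
python3 - <<'E'
import cv2
a=cv2.imread('pics/top0.png')[80:240,120:250]; cv2.imwrite('pics/topc.png',cv2.resize(a,None,fx=4.6,fy=3.7,interpolation=cv2.INTER_CUBIC) if 0 else cv2.resize(a,None,fx=3.7,fy=3.7,interpolation=cv2.INTER_CUBIC))
a=cv2.imread('pics/side0.png')[150:290,120:260]; cv2.imwrite('pics/sidec.png',cv2.resize(a,None,fx=4,fy=4,interpolation=cv2.INTER_CUBIC))
E
```

```text
(no output)
```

View pics/topc.png

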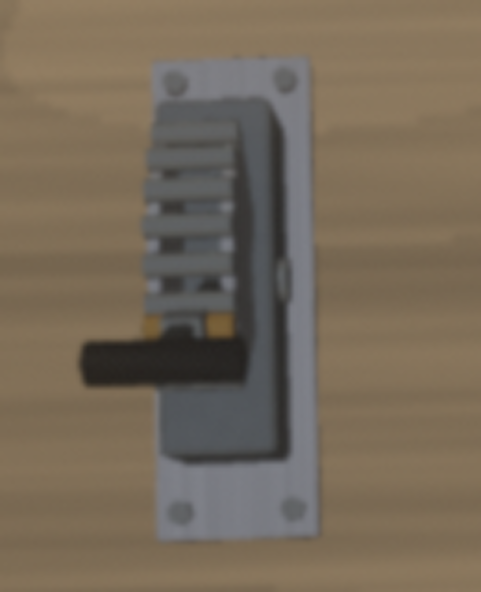

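View pics/sidec.png

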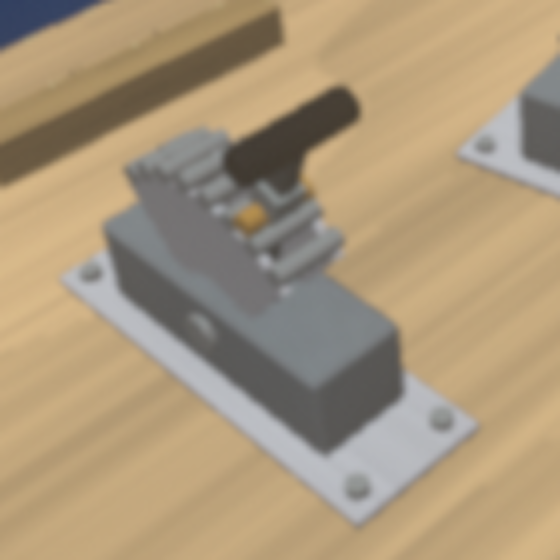

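```bash
cat >h.py <<'E'
import numpy as np
def ray(f,px,z):
    K=f['camera_matrix'];T=f['cam_to_world']
    d=T[:3,:3]@np.linalg.solve(K,[px[0],px[1],1]); c=T[:3,3]
    return c+d*(z-c[2])/d[2]
def proj(f,P):
    T=f['cam_to_world']; p=T[:3,:3].T@(np.array(P)-T[:3,3]); q=f['camera_matrix']@p; return q[:2]/q[2]
E
python3 - <<'E'
from h import *
f=np.load('top0.npz'); g=np.load('side0.npz')
c=lambda x,y:(x/3.7+120-.36,y/3.7+80-.36)
P=[ray(f,c(*p),.006) for p in [(153,60),(311,57),(319,538),(156,541)]]
print(np.round(P,4)); o=np.mean(P,0); d=(P[0]+P[1]-P[2]-P[3]); print('centre',o,np.arctan2(d[1],d[0]),np.linalg.norm(d)/2)
c2=lambda x,y:(x/4+120-.4,y/4+150-.4)
Q=[ray(g,c2(*p),.006) for p in [(62,277),(357,523),(477,426)]]
print(np.round(Q,4)); o2=(Q[0]+Q[2])/2; d=Q[0]-Q[1]; print('side',o2,np.arctan2(d[1],d[0]),np.linalg.norm(d))
H=[ray(f,c(*p),.164) for p in [(82,363),(246,361)]]; print(np.round(H,4),np.mean(H,0))
H=[ray(g,c2(*p),.164) for p in [(242,163),(345,107)]]; print(np.round(H,4),np.mean(H,0))
yaw=np.arctan2(d[1],d[0])
# ball knob
print('ball',ray(f,(331,168),.165),ray(g,(281.5,126),.165))
E
```

```text
[[0.7321 0.1553 0.006 ]
 [0.7317 0.0797 0.006 ]
 [0.502  0.0789 0.006 ]
 [0.5025 0.1545 0.006 ]]
centre [0.61707244 0.1170863  0.006     ] 0.003405119341030139 0.22965523646718458
[[0.7305 0.1561 0.006 ]
 [0.5034 0.1555 0.006 ]
 [0.5031 0.0823 0.006 ]]
side [0.61678609 0.11918877 0.006     ] 0.0027654663946549913 0.22713256153412392
[[0.5633 0.1479 0.164 ]
 [0.5625 0.0871 0.164 ]] [0.56294326 0.11749802 0.164     ]
[[0.5649 0.1426 0.164 ]
 [0.563  0.0916 0.164 ]] [0.56396441 0.11709595 0.164     ]
ball [ 0.57010749 -0.11174211  0.165     ] [ 0.57792901 -0.12217935  0.165     ]
```

```bash
cat >>h.py <<'E'
from scipy.spatial.transform import Rotation as R
def rot(q): return R.from_quat([q[1],q[2],q[3],q[0]])
def rel(s,P,M):
    r=rot(s['tool_rot']); 
    d=r.as_matrix().T@(np.array(P)-s['tool_pos'])/.025
    w=(r.inv()*R.from_matrix(M)).as_rotvec()/np.deg2rad(5)
    return np.round(d,2),np.round(w,2)
E
python3 - <<'E'
from h import *
from plant import sensors
s=sensors.state(); print(np.round(rot(s['tool_rot']).as_matrix(),3))
y=0.003
for sg in(1,-1):
    X=np.array([0,0,-1.]);Y=sg*np.array([-np.sin(y),np.cos(y),0]);Z=np.cross(X,Y)
    M=np.array([X,Y,Z]).T
    for P in([.5,.118,.23],[.5,.118,.157]): print(sg,rel(s,P,M))
E
```

```text
[[-0.001  0.427  0.904]
 [-0.002  0.904 -0.427]
 [-1.    -0.002 -0.   ]]
1 (array([  0.03, -12.17,  16.08]), array([-5.09, -0.01,  0.02]))
1 (array([  2.95, -12.17,  16.08]), array([-5.09, -0.01,  0.02]))
-1 (array([  0.03, -12.17,  16.08]), array([3.091e+01, 3.000e-02, 1.000e-02]))
-1 (array([  2.95, -12.17,  16.08]), array([3.091e+01, 3.000e-02, 1.000e-02]))
```

Emit:
drive_tool(hand=0, series=[{"y": -1.0, "z": 1.32, "ax": -1.0}, {"y": -2.0, "z": 2.6, "ax": -2.0}, {"y": -3.0, "z": 4.0, "ax": -3.05}, {"y": -4.0, "z": 5.3, "ax": -4.1}, {"y": -5.0, "z": 6.6, "ax": -5.1}])

```text
schema error: expected keys x, y, z, ax, ay, az
```

```bash
cat >t.py <<'E'
from h import *
from plant import sensors
import sys
s=sensors.state(); print(s['time'],s['tool_pos'],s['contact_force'],s['gripper_width'])
y=0.003
X=np.array([0,0,-1.]);Y=np.array([-np.sin(y),np.cos(y),0]);M=np.array([X,Y,np.cross(X,Y)]).T
print(rel(s,list(map(float,sys.argv[1:4])),M))
E
python3 t.py .51 .118 .157
```

```text
0.1 [0.26638056 0.56476288 0.23016071] [ 0.12703867  0.20628189 -0.28195981] 0.9992679204163712
(array([  2.95, -12.  ,  16.44]), array([-5.09, -0.01,  0.02]))
```

Emit:
drive_tool(hand=0, series=[{"x": 0, "y": -1.0, "z": 1.32, "ax": -1.0, "ay": 0, "az": 0}, {"x": 0, "y": -2.0, "z": 2.6, "ax": -2.0, "ay": 0, "az": 0}, {"x": 0, "y": -3.0, "z": 4.0, "ax": -3.05, "ay": 0, "az": 0}, {"x": 0, "y": -4.0, "z": 5.3, "ax": -4.1, "ay": 0, "az": 0}, {"x": 0, "y": -5.0, "z": 6.6, "ax": -5.1, "ay": 0, "az": 0}])

```text
time: 0.52
tool_pos: [0.3627, 0.38, 0.2307]
tool_rot: [0.707, -0.004, 0.707, 0.003]
contact_force: [1.2, 0.4, 1.3]
gripper_width: 0.293
```

```bash
python3 t.py .51 .118 .157
```

```text
0.5167 [0.36268991 0.38000057 0.23069153] [1.24006717 0.38719211 1.29808151] 0.29269196548977894
(array([  2.95, -10.53,   5.79]), array([ 0.08, -0.01,  0.01]))
```

Emit:
drive_tool(series=[{"x": 0, "y": -1.4, "z": 0.75, "ax": 0, "ay": 0, "az": 0}, {"x": 0, "y": -2.8, "z": 1.5, "ax": 0, "ay": 0, "az": 0}, {"x": 0, "y": -4.2, "z": 2.2, "ax": 0, "ay": 0, "az": 0}, {"x": 0, "y": -5.6, "z": 3.0, "ax": 0, "ay": 0, "az": 0}, {"x": 0, "y": -7.0, "z": 3.7, "ax": 0, "ay": 0, "az": 0}])

```text
time: 0.93
tool_pos: [0.4562, 0.2053, 0.2309]
tool_rot: [0.707, -0.002, 0.707, 0.001]
contact_force: [1.0, 0.7, -0.4]
gripper_width: -0.0
```

Emit:
drive_tool(series=[{"x": 0.5, "y": -1.3, "z": 0.6, "ax": 0, "ay": 0, "az": 0}, {"x": 1.2, "y": -2.5, "z": 1.2, "ax": 0, "ay": 0, "az": 0}, {"x": 2.0, "y": -3.3, "z": 1.6, "ax": 0, "ay": 0, "az": 0}, {"x": 2.9, "y": -3.55, "z": 1.8, "ax": 0, "ay": 0, "az": 0}, {"x": 2.9, "y": -3.55, "z": 1.8, "ax": 0, "ay": 0, "az": 0}])

```text
time: 1.35
tool_pos: [0.4986, 0.1165, 0.1533]
tool_rot: [0.704, -0.001, 0.71, -0.0]
contact_force: [-1.5, -0.2, -0.6]
gripper_width: 0.004
```

```bash
python3 t.py .53 .118 .157; python3 - <<'E'
from plant import cams
import cv2
cv2.imwrite('pics/s1.png',cams.grab_frame('side')['img'])
E
```

```text
1.35 [0.498586   0.11651731 0.15333486] [-1.50674075 -0.24972875 -0.5525832 ] 0.0036251274889416507
(array([-0.16,  0.06,  1.26]), array([-0.02, -0.11,  0.01]))
```

View pics/s1.png

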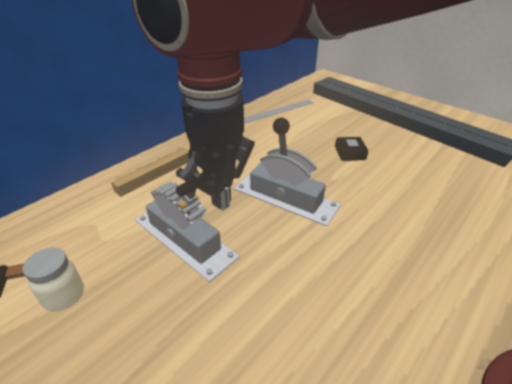

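Emit:
drive_tool(series=[{"x": -0.1, "y": 0.05, "z": 0.5, "ax": 0, "ay": 0, "az": 0}, {"x": -0.15, "y": 0.05, "z": 1.0, "ax": 0, "ay": 0, "az": 0}, {"x": -0.15, "y": 0.05, "z": 1.3, "ax": 0, "ay": 0, "az": 0}, {"x": -0.15, "y": 0.05, "z": 1.55, "ax": 0, "ay": 0, "az": 0}, {"x": -0.15, "y": 0.05, "z": 1.6, "ax": 0, "ay": 0, "az": 0}])

```text
time: 1.82
tool_pos: [0.542, 0.1208, 0.1636]
tool_rot: [0.708, -0.002, 0.707, 0.002]
contact_force: [-0.8, -0.2, -0.6]
gripper_width: 0.004
```

Emit:
drive_tool(series=[{"x": 0, "y": 0, "z": 0.08, "ax": 0, "ay": 0, "az": 0}, {"x": 0, "y": 0, "z": 0.16, "ax": 0, "ay": 0, "az": 0}, {"x": 0, "y": 0, "z": 0.24, "ax": 0, "ay": 0, "az": 0}, {"x": 0, "y": 0, "z": 0.32, "ax": 0, "ay": 0, "az": 0}, {"x": 0, "y": 0, "z": 0.32, "ax": 0, "ay": 0, "az": 0}])

```text
time: 2.23
tool_pos: [0.5452, 0.1206, 0.1632]
tool_rot: [0.703, -0.002, 0.711, 0.002]
contact_force: [-16.8, -0.8, 11.3]
gripper_width: -0.002
```

Emit:
drive_tool(series=[{"x": 0, "y": 0, "z": -0.4, "ax": 0, "ay": 0, "az": 0}, {"x": 0.2, "y": -0.1, "z": -0.8, "ax": 0, "ay": 0, "az": 0}, {"x": 0.5, "y": -0.1, "z": -0.8, "ax": 0, "ay": 0, "az": 0}, {"x": 0.5, "y": -0.1, "z": -0.8, "ax": 0, "ay": 0, "az": 0}, {"x": 0.5, "y": -0.1, "z": -0.8, "ax": 0, "ay": 0, "az": 0}])

```text
time: 2.65
tool_pos: [0.5288, 0.1175, 0.1492]
tool_rot: [0.707, -0.002, 0.707, 0.001]
contact_force: [-0.7, -0.5, -0.2]
gripper_width: -0.003
```

```bash
python3 t.py .54 .118 .150; python3 - <<'E'
from plant import cams
import cv2,numpy as np
f=cams.grab_frame('side');g=cams.grab_frame('top')
np.savez('side2.npz',**f)
a=cv2.resize(f['img'][130:270,120:260],None,fx=4,fy=4,interpolation=2)
cv2.imwrite('pics/s2.png',a);cv2.imwrite('pics/t2.png',g['img'])
E
```

```text
2.65 [0.52879034 0.1174907  0.14921207] [-0.66041147 -0.4503027  -0.17185351] -0.002583750232613027
(array([-0.03,  0.02,  0.45]), array([ 0.01, -0.01,  0.  ]))
```

View pics/s2.png

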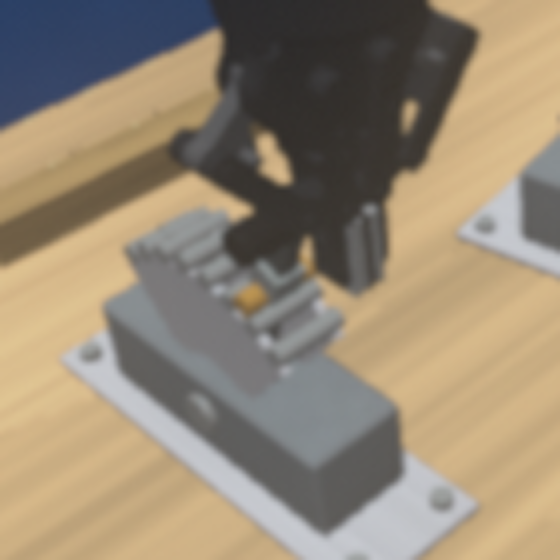

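View pics/t2.png

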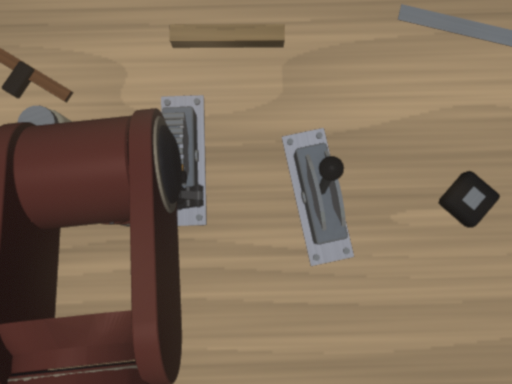

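Emit:
drive_tool(series=[{"x": 0, "y": 0, "z": 0.3, "ax": 0, "ay": 0, "az": 0}, {"x": 0, "y": 0, "z": 0.55, "ax": 0, "ay": 0, "az": 0}, {"x": 0, "y": 0, "z": 0.65, "ax": 0, "ay": 0, "az": 0}, {"x": 0, "y": 0, "z": 0.75, "ax": 0, "ay": 0, "az": 0}, {"x": 0, "y": 0, "z": 0.8, "ax": 0, "ay": 0, "az": 0}])

```text
time: 3.17
tool_pos: [0.5471, 0.1178, 0.1507]
tool_rot: [0.704, -0.002, 0.71, 0.002]
contact_force: [-9.0, 0.6, 5.7]
gripper_width: 0.004
```

Emit:
drive_tool(series=[{"x": 0, "y": 0, "z": 0.04, "ax": 0, "ay": 0, "az": 0}, {"x": 0, "y": 0, "z": 0.08, "ax": 0, "ay": 0, "az": 0}, {"x": 0, "y": 0, "z": 0.12, "ax": 0, "ay": 0, "az": 0}, {"x": 0, "y": 0, "z": 0.16, "ax": 0, "ay": 0, "az": 0}, {"x": 0, "y": 0, "z": 0.2, "ax": 0, "ay": 0, "az": 0}])

```text
time: 3.58
tool_pos: [0.5545, 0.1176, 0.15]
tool_rot: [0.707, -0.001, 0.707, 0.001]
contact_force: [-2.6, -0.6, 1.3]
gripper_width: -0.002
```

Emit:
drive_tool(series=[{"x": 0, "y": 0, "z": 0.03, "ax": 0, "ay": 0, "az": 0}, {"x": 0, "y": 0, "z": 0.06, "ax": 0, "ay": 0, "az": 0}, {"x": 0, "y": 0, "z": 0.09, "ax": 0, "ay": 0, "az": 0}])

```text
time: 3.83
tool_pos: [0.5567, 0.1176, 0.15]
tool_rot: [0.707, -0.002, 0.707, 0.001]
contact_force: [-1.8, -0.6, 2.3]
gripper_width: -0.0
```

```bash
cat > look.py <<'E'
from plant import cams,sensors
import cv2,numpy as np,sys
f=cams.grab_frame('side')
a=cv2.resize(f['img'][130:270,120:260],None,fx=4,fy=4,interpolation=2)
cv2.imwrite(f'pics/{sys.argv[1]}.png',a)
s=sensors.state();print(s['time'],s['tool_pos'],s['contact_force'])
E
python3 look.py s3
```

```text
3.8833 [0.55682192 0.11754073 0.15000787] [-0.90217622  0.44415704 -0.67338476]
```

View pics/s3.png

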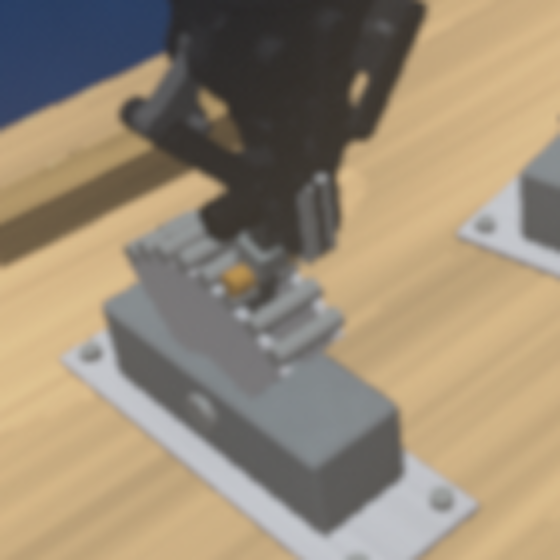

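Emit:
drive_tool(series=[{"x": 0, "y": 0, "z": 0.04, "ax": 0, "ay": 0, "az": 0}, {"x": 0, "y": 0, "z": 0.08, "ax": 0, "ay": 0, "az": 0}, {"x": 0, "y": 0, "z": 0.08, "ax": 0, "ay": 0, "az": 0}])

```text
time: 4.13
tool_pos: [0.5588, 0.1176, 0.1501]
tool_rot: [0.707, -0.001, 0.707, 0.001]
contact_force: [0.2, 0.7, -0.6]
gripper_width: 0.0
```

```bash
python3 look.py s4
```

```text
4.1833 [0.55878138 0.1176018  0.15006207] [0.498764   0.26286981 0.39912469]
```

View pics/s4.png

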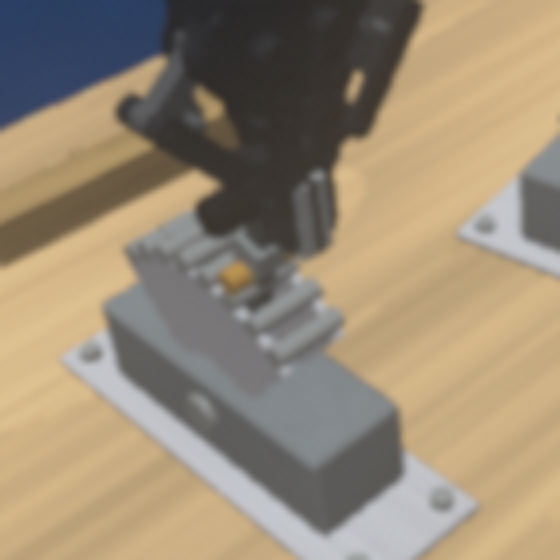

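```bash
python3 - <<'E'
from h import *
f=np.load('side0.npz')
for a in (.2,.3,.35,.4,.5,.6,.7,.8,.9,1.):
    t=a-.6; P=[.617+.14*np.sin(t),.1475,.035+.14*np.cos(t)]
    # pin ~ radius r such that
    Q=[.617+.095*np.sin(t),.118+.018,.035+.095*np.cos(t)]
    c=lambda p:np.round((proj(f,p)-[120,130]+.4)*4)
    print(a,c(P),c(Q))
E
```

```text
0.2 [236. 252.] [246. 298.]
0.3 [213. 228.] [231. 282.]
0.35 [202. 217.] [224. 275.]
0.4 [191. 206.] [217. 269.]
0.5 [169. 188.] [203. 256.]
0.6 [147. 172.] [189. 246.]
0.7 [128. 160.] [176. 237.]
0.8 [109. 151.] [163. 231.]
0.9 [ 92. 145.] [152. 226.]
1.0 [ 77. 142.] [141. 223.]
```

Emit:
drive_tool(series=[{"x": 0, "y": 0, "z": 0.05, "ax": 0, "ay": 0, "az": 0}, {"x": 0, "y": 0, "z": 0.1, "ax": 0, "ay": 0, "az": 0}, {"x": 0, "y": 0, "z": 0.1, "ax": 0, "ay": 0, "az": 0}])

```text
time: 4.43
tool_pos: [0.5613, 0.1176, 0.1501]
tool_rot: [0.707, -0.001, 0.707, 0.002]
contact_force: [0.9, -0.2, -0.6]
gripper_width: 0.0
```

```bash
python3 look.py s5
```

```text
4.4833 [0.56116365 0.1176283  0.15005125] [-0.3632052   0.91832705  0.10120617]
```

View pics/s5.png

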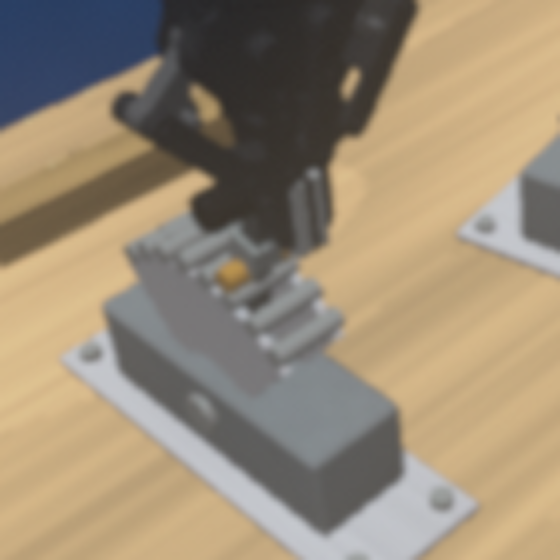

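Emit:
drive_tool(series=[{"x": 0, "y": 0, "z": 0, "ax": 0, "ay": 0, "az": 0}, {"x": 0, "y": 0, "z": 0, "ax": 0, "ay": 0, "az": 0}, {"x": 0, "y": 0, "z": 0, "ax": 0, "ay": 0, "az": 0}])

```text
time: 4.73
tool_pos: [0.5609, 0.1176, 0.15]
tool_rot: [0.707, -0.002, 0.707, 0.001]
contact_force: [0.4, -0.3, -0.2]
gripper_width: -0.002
```

```bash
python3 look.py s6
```

```text
4.7833 [0.56092259 0.11764543 0.15003742] [-0.43255105  0.26708723 -0.18007413]
```

View pics/s6.png

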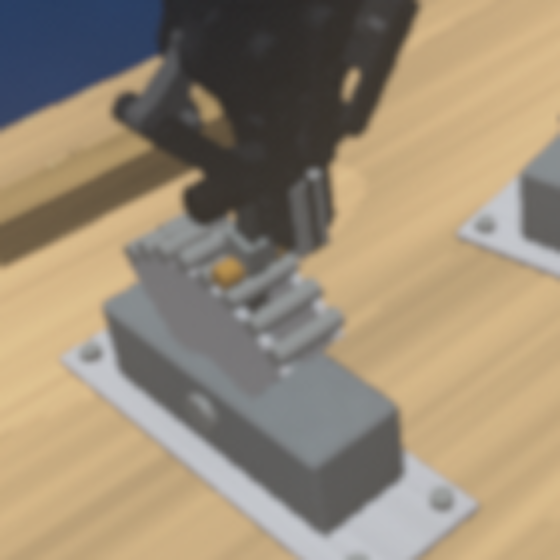

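Emit:
drive_tool(series=[{"x": 0, "y": 0, "z": 0, "ax": 0, "ay": 0, "az": 0}, {"x": 0, "y": 0, "z": 0, "ax": 0, "ay": 0, "az": 0}, {"x": 0, "y": 0, "z": 0, "ax": 0, "ay": 0, "az": 0}, {"x": 0, "y": 0, "z": 0, "ax": 0, "ay": 0, "az": 0}, {"x": 0, "y": 0, "z": 0, "ax": 0, "ay": 0, "az": 0}])

```text
time: 5.2
tool_pos: [0.5609, 0.1177, 0.1501]
tool_rot: [0.707, -0.002, 0.707, 0.002]
contact_force: [0.0, 0.9, 0.3]
gripper_width: -0.002
```

```bash
python3 look.py s7
```

```text
5.25 [0.56090025 0.1176567  0.15002643] [-0.1348322  -1.3575925  -0.39047522]
```

View pics/s7.png

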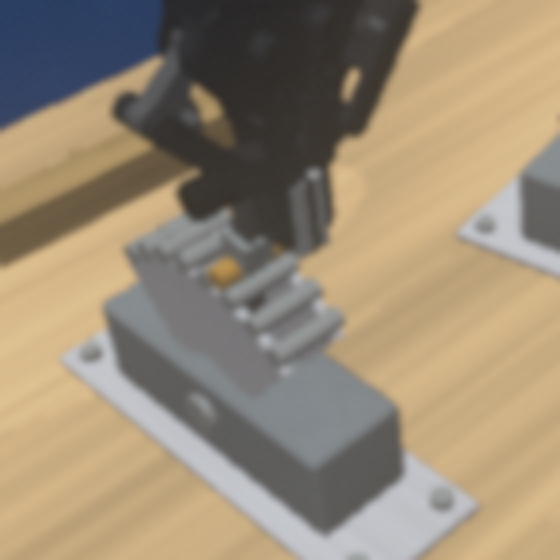

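Emit:
drive_tool(series=[{"x": 0, "y": 0, "z": 0, "ax": 0, "ay": 0, "az": 0}, {"x": 0, "y": 0, "z": 0, "ax": 0, "ay": 0, "az": 0}, {"x": 0, "y": 0, "z": 0, "ax": 0, "ay": 0, "az": 0}, {"x": 0, "y": 0, "z": 0, "ax": 0, "ay": 0, "az": 0}, {"x": 0, "y": 0, "z": 0, "ax": 0, "ay": 0, "az": 0}])

```text
time: 5.67
tool_pos: [0.5609, 0.1176, 0.1501]
tool_rot: [0.707, -0.002, 0.707, 0.002]
contact_force: [0.5, 0.1, 0.7]
gripper_width: -0.002
```

Emit:
drive_tool(series=[{"x": 0, "y": 0, "z": 0, "ax": 0, "ay": 0, "az": 0}, {"x": 0, "y": 0, "z": 0, "ax": 0, "ay": 0, "az": 0}, {"x": 0, "y": 0, "z": 0, "ax": 0, "ay": 0, "az": 0}, {"x": 0, "y": 0, "z": 0, "ax": 0, "ay": 0, "az": 0}, {"x": 0, "y": 0, "z": 0, "ax": 0, "ay": 0, "az": 0}])

```text
time: 6.08
tool_pos: [0.5609, 0.1176, 0.1501]
tool_rot: [0.707, -0.001, 0.707, 0.001]
contact_force: [-0.7, 0.4, 0.8]
gripper_width: -0.002
```

```bash
python3 look.py s8
```

```text
6.1333 [0.56092921 0.11764468 0.15008042] [-0.07243669  0.51121248  0.09320566]
```

View pics/s8.png

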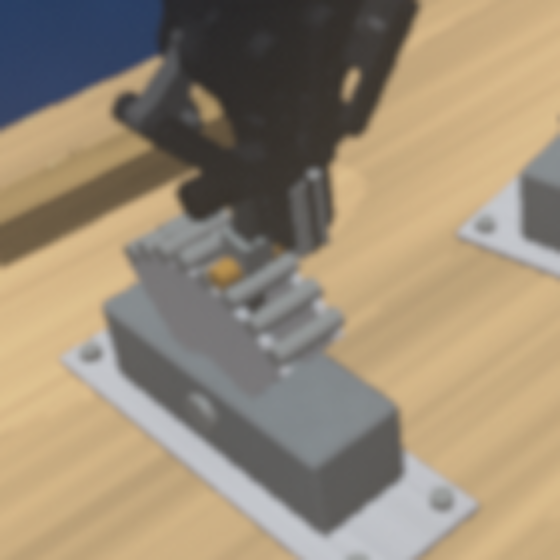

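Emit:
drive_tool(series=[{"x": 0, "y": 0, "z": 0.1, "ax": 0, "ay": 0, "az": 0}, {"x": 0, "y": 0, "z": 0.2, "ax": 0, "ay": 0, "az": 0}, {"x": 0, "y": 0, "z": 0.3, "ax": 0, "ay": 0, "az": 0}, {"x": 0, "y": 0, "z": 0.4, "ax": 0, "ay": 0, "az": 0}, {"x": 0, "y": 0, "z": 0.5, "ax": 0, "ay": 0, "az": 0}])

```text
time: 6.55
tool_pos: [0.5712, 0.1177, 0.1502]
tool_rot: [0.704, -0.002, 0.71, 0.001]
contact_force: [-17.8, -1.0, 10.5]
gripper_width: -0.002
```

Emit:
drive_tool(series=[{"x": 0, "y": 0, "z": 0.1, "ax": 0, "ay": 0, "az": 0}, {"x": 0, "y": 0, "z": 0.2, "ax": 0, "ay": 0, "az": 0}, {"x": 0, "y": 0, "z": 0.3, "ax": 0, "ay": 0, "az": 0}, {"x": 0, "y": 0, "z": 0.4, "ax": 0, "ay": 0, "az": 0}, {"x": 0, "y": 0, "z": 0.45, "ax": 0, "ay": 0, "az": 0}])

```text
time: 6.97
tool_pos: [0.5853, 0.1177, 0.15]
tool_rot: [0.707, -0.001, 0.707, 0.001]
contact_force: [-0.7, 0.2, 0.2]
gripper_width: -0.002
```

```bash
python3 look.py s9
```

```text
7.0167 [0.58543473 0.11769132 0.15003304] [ 0.13022985  0.14200225 -1.00631949]
```

View pics/s9.png

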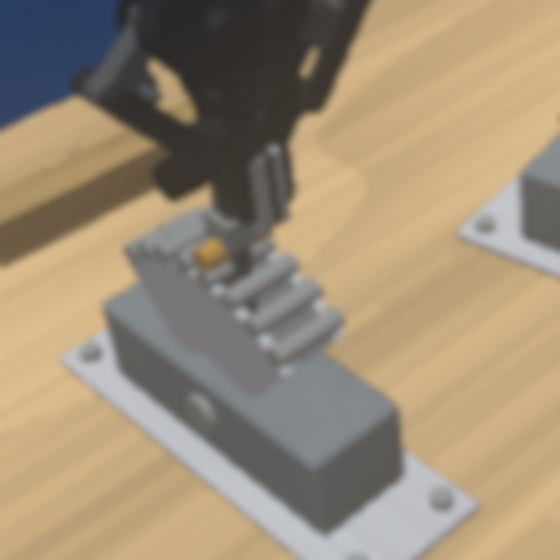

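Emit:
drive_tool(series=[{"x": 0, "y": 0, "z": 0.05, "ax": 0, "ay": 0, "az": 0}, {"x": 0, "y": 0, "z": 0.1, "ax": 0, "ay": 0, "az": 0}, {"x": 0, "y": 0, "z": 0.12, "ax": 0, "ay": 0, "az": 0}, {"x": 0, "y": 0, "z": 0.12, "ax": 0, "ay": 0, "az": 0}, {"x": 0, "y": 0, "z": 0.12, "ax": 0, "ay": 0, "az": 0}])

```text
time: 7.43
tool_pos: [0.5877, 0.1178, 0.15]
tool_rot: [0.707, -0.002, 0.707, 0.001]
contact_force: [-0.0, 0.4, -0.4]
gripper_width: 0.0
```

Emit:
drive_tool(series=[{"x": 0, "y": 0, "z": 0, "ax": 0, "ay": 0, "az": 0}, {"x": 0, "y": 0, "z": 0, "ax": 0, "ay": 0, "az": 0}, {"x": 0, "y": 0, "z": 0, "ax": 0, "ay": 0, "az": 0}, {"x": 0, "y": 0, "z": 0, "ax": 0, "ay": 0, "az": 0}, {"x": 0, "y": 0, "z": 0, "ax": 0, "ay": 0, "az": 0}])

```text
time: 7.85
tool_pos: [0.5877, 0.1178, 0.1501]
tool_rot: [0.707, -0.001, 0.707, 0.001]
contact_force: [-0.9, -0.2, 0.0]
gripper_width: -0.001
```

```bash
python3 look.py s10
```

```text
7.9 [0.58766218 0.11776573 0.1500699 ] [0.27846359 0.05516994 0.21116614]
```

View pics/s10.png

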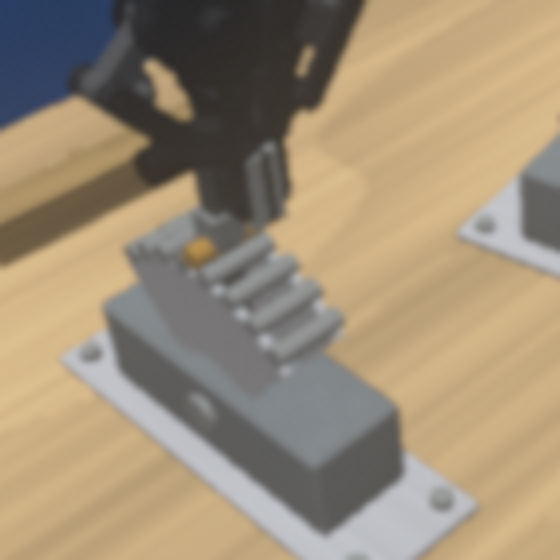

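Emit:
drive_tool(series=[{"x": 0, "y": 0, "z": 0, "ax": 0, "ay": 0, "az": 0}, {"x": 0, "y": 0, "z": 0, "ax": 0, "ay": 0, "az": 0}, {"x": 0, "y": 0, "z": 0, "ax": 0, "ay": 0, "az": 0}, {"x": 0, "y": 0, "z": 0, "ax": 0, "ay": 0, "az": 0}, {"x": 0, "y": 0, "z": 0, "ax": 0, "ay": 0, "az": 0}])

```text
time: 8.32
tool_pos: [0.5877, 0.1178, 0.1501]
tool_rot: [0.707, -0.002, 0.707, 0.002]
contact_force: [0.4, -0.3, 0.5]
gripper_width: 0.001
```

Emit:
drive_tool(series=[{"x": 0, "y": 0, "z": 0, "ax": 0, "ay": 0, "az": 0}, {"x": 0, "y": 0, "z": 0, "ax": 0, "ay": 0, "az": 0}, {"x": 0, "y": 0, "z": 0, "ax": 0, "ay": 0, "az": 0}, {"x": 0, "y": 0, "z": 0, "ax": 0, "ay": 0, "az": 0}, {"x": 0, "y": 0, "z": 0, "ax": 0, "ay": 0, "az": 0}])

```text
time: 8.73
tool_pos: [0.5877, 0.1177, 0.1501]
tool_rot: [0.707, -0.002, 0.707, 0.001]
contact_force: [0.4, 0.6, -0.1]
gripper_width: 0.001
```

```bash
python3 look.py s11
```

```text
8.7833 [0.58767557 0.1177547  0.15006811] [-0.59189031  0.23675472  0.33336792]
```

View pics/s11.png

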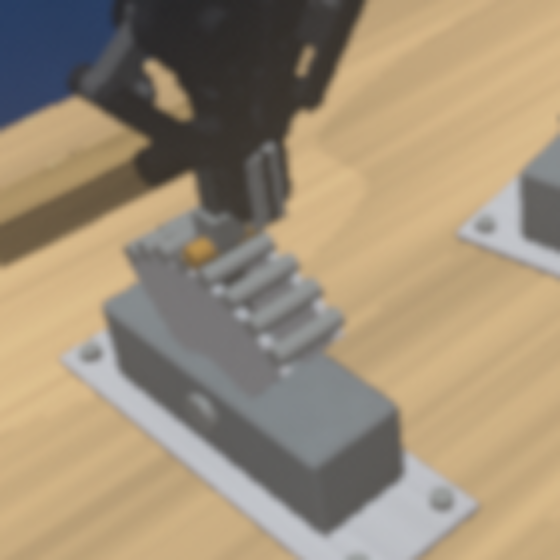

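Emit:
drive_tool(series=[{"x": 0, "y": 0, "z": 0.05, "ax": 0, "ay": 0, "az": 0}, {"x": 0, "y": 0, "z": 0.1, "ax": 0, "ay": 0, "az": 0}, {"x": 0, "y": 0, "z": 0.2, "ax": 0, "ay": 0, "az": 0}, {"x": 0, "y": 0, "z": 0.3, "ax": 0, "ay": 0, "az": 0}, {"x": 0, "y": 0, "z": 0.4, "ax": 0, "ay": 0, "az": 0}])

```text
time: 9.2
tool_pos: [0.598, 0.1178, 0.1501]
tool_rot: [0.707, -0.002, 0.707, 0.001]
contact_force: [-1.0, -0.1, 0.2]
gripper_width: -0.003
```

Emit:
drive_tool(series=[{"x": 0, "y": 0, "z": 0.1, "ax": 0, "ay": 0, "az": 0}, {"x": 0, "y": 0, "z": 0.2, "ax": 0, "ay": 0, "az": 0}, {"x": 0, "y": 0, "z": 0.3, "ax": 0, "ay": 0, "az": 0}, {"x": 0, "y": 0, "z": 0.4, "ax": 0, "ay": 0, "az": 0}, {"x": 0, "y": 0, "z": 0.5, "ax": 0, "ay": 0, "az": 0}])

```text
time: 9.62
tool_pos: [0.6103, 0.1179, 0.1501]
tool_rot: [0.707, -0.001, 0.707, 0.002]
contact_force: [-0.7, -0.6, 0.6]
gripper_width: -0.0
```

Emit:
drive_tool(series=[{"x": 0, "y": 0, "z": 0.07, "ax": 0, "ay": 0, "az": 0}, {"x": 0, "y": 0, "z": 0.14, "ax": 0, "ay": 0, "az": 0}, {"x": 0, "y": 0, "z": 0.18, "ax": 0, "ay": 0, "az": 0}, {"x": 0, "y": 0, "z": 0.18, "ax": 0, "ay": 0, "az": 0}, {"x": 0, "y": 0, "z": 0.18, "ax": 0, "ay": 0, "az": 0}])

```text
time: 10.03
tool_pos: [0.6148, 0.1179, 0.15]
tool_rot: [0.707, -0.001, 0.707, 0.001]
contact_force: [-0.7, -0.3, 0.3]
gripper_width: 0.001
```

```bash
python3 look.py s12
```

```text
10.0833 [0.61474747 0.11784422 0.15000782] [-0.08305949  0.54565998 -0.03290957]
```

View pics/s12.png

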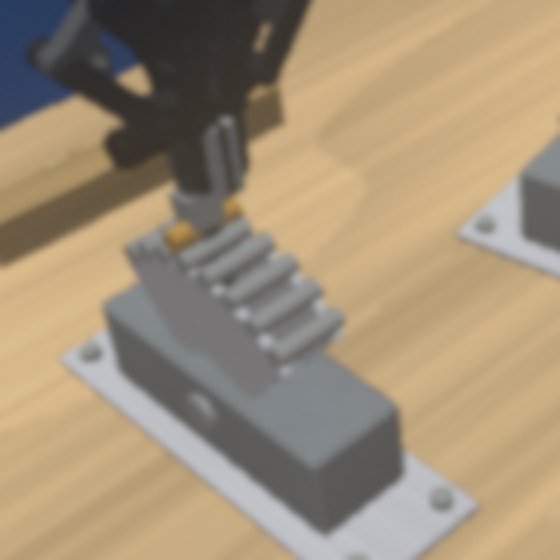

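Emit:
drive_tool(series=[{"x": 0, "y": 0, "z": 0, "ax": 0, "ay": 0, "az": 0}, {"x": 0, "y": 0, "z": 0, "ax": 0, "ay": 0, "az": 0}, {"x": 0, "y": 0, "z": 0, "ax": 0, "ay": 0, "az": 0}, {"x": 0, "y": 0, "z": 0, "ax": 0, "ay": 0, "az": 0}, {"x": 0, "y": 0, "z": 0, "ax": 0, "ay": 0, "az": 0}])

```text
time: 10.5
tool_pos: [0.6147, 0.1179, 0.1501]
tool_rot: [0.707, -0.001, 0.707, 0.002]
contact_force: [0.1, 0.1, 0.3]
gripper_width: -0.004
```

Emit:
drive_tool(series=[{"x": 0, "y": 0, "z": 0, "ax": 0, "ay": 0, "az": 0}, {"x": 0, "y": 0, "z": 0, "ax": 0, "ay": 0, "az": 0}, {"x": 0, "y": 0, "z": 0, "ax": 0, "ay": 0, "az": 0}])

```text
time: 10.75
tool_pos: [0.6147, 0.1179, 0.15]
tool_rot: [0.707, -0.002, 0.707, 0.002]
contact_force: [-0.4, 0.3, -0.7]
gripper_width: -0.0
```

```bash
python3 look.py s13
```

```text
10.8 [0.61466414 0.11787999 0.15006635] [-0.46204836  0.94894256 -0.25706245]
```

View pics/s13.png

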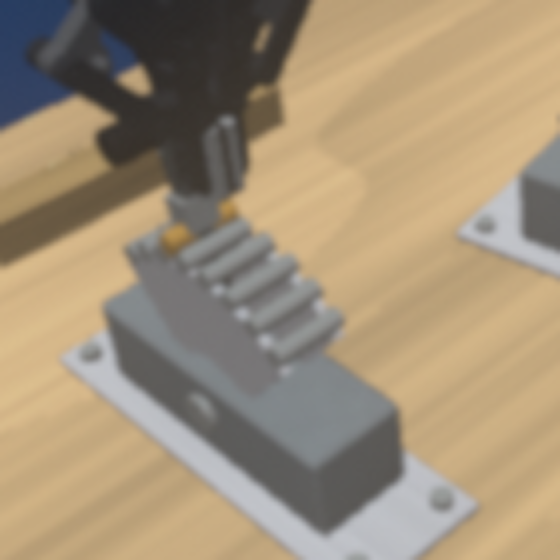

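Emit:
drive_tool(series=[{"x": 0, "y": 0, "z": -0.3, "ax": 0, "ay": 0, "az": 0}, {"x": 0, "y": 0, "z": -1.0, "ax": 0, "ay": 0, "az": 0}, {"x": 0, "y": 0, "z": -2.0, "ax": 0, "ay": 0, "az": 0}, {"x": -0.8, "y": 0, "z": -3.0, "ax": 0, "ay": 0, "az": 0}, {"x": -2.0, "y": 0, "z": -4.0, "ax": 0, "ay": 0, "az": 0}])

```text
time: 11.22
tool_pos: [0.5107, 0.1172, 0.1962]
tool_rot: [0.704, -0.002, 0.71, 0.001]
contact_force: [-0.1, 0.3, 0.3]
gripper_width: -0.004
```

Emit:
drive_tool(series=[{"x": -1.0, "y": 0.5, "z": -1, "ax": 0, "ay": 0, "az": 0}, {"x": -2.0, "y": 1.5, "z": -2, "ax": 0, "ay": 0, "az": 0}, {"x": -2.5, "y": 2.5, "z": -3, "ax": 0, "ay": 0, "az": 0}, {"x": -2.5, "y": 3, "z": -3.5, "ax": 0, "ay": 0, "az": 0}, {"x": -2.5, "y": 3, "z": -3.5, "ax": 0, "ay": 0, "az": 0}])

```text
time: 11.63
tool_pos: [0.4251, 0.1941, 0.2644]
tool_rot: [0.708, -0.002, 0.706, 0.004]
contact_force: [-0.5, -0.9, -0.4]
gripper_width: 0.004
```

```bash
python3 look.py s14; python3 - <<'E'
from plant import cams
import cv2
cv2.imwrite('pics/t14.png',cams.grab_frame('top')['img'])
E
```

```text
11.6833 [0.42590641 0.19289223 0.26322323] [-0.45176282  0.07123188 -0.29702299]
```

View pics/s14.png

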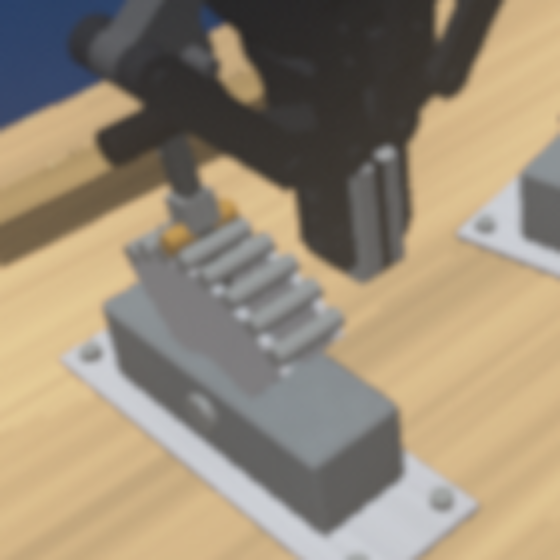

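View pics/t14.png

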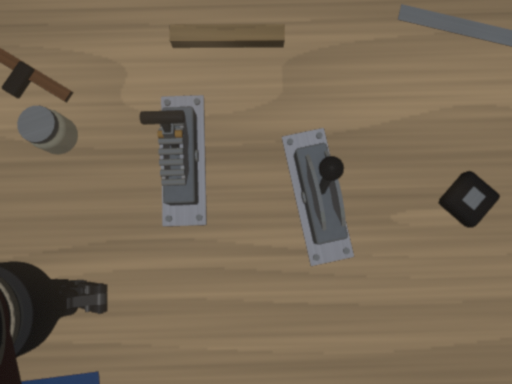

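```bash
python3 - <<'E'
from h import *
f=np.load('top0.npz')
h=ray(f,(162,117.5),.172); print(h, .6+np.arcsin((h[0]-.617)/.14))
E
```

```text
[0.64493019 0.11824653 0.172     ] 0.8008490489742048
```

```bash
python3 -c "
from plant import workorder; print(workorder.job_done())"
```

```text
the job is handed in; nothing more can be done
None
```

The flap lever is in the fifth notch, the robot is clear of it, and the job is handed in at about 11.7 s of the 38 s allowed. I pushed it there with the shut fingers, one notch at a time: second (where it started), third, fourth, fifth.

- **Rests:** it stayed in the third and fourth notches for about a second or a little longer each, with the fingers off the lever. I timed this from the camera pictures, so it is good to a few tenths of a second.
- **Final angle:** the top camera puts the handle at x = 0.645 m, which is a lever angle of 0.80 rad. The side view agrees, with five bars on the robot side of the pin.
- **Ball-knob lever:** its knob shows at the same top-view pixel, (331, 168), as at the start.
- **Forces:** the most I read at the end of a move was about 21 N. After I backed away the force was about 0 N.

My first push came in about 6 mm too high and slid on the rounded handle without moving the lever. I backed off, lowered the tool to 0.150 m and carried on. No final check failed or disagreed.

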